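# Lock the tool case: line up the slotted disc and push the bar through

### The arm

A 6-joint arm with a two-finger parallel gripper is mounted at the origin on the work surface. World frame = base frame: x ahead of the robot, y to its left, z up, the work surface at z = 0. Lengths are in m, angles in rad, forces in N, time in s.
With the tool pointing down it reaches from about 0.3 to 0.875 m from the base axis. Payload 6.4 kg.
Tool frame: the origin (TCP) lies between the finger pads; the fingertips stand tip_extent ahead of it and the grasp point (between the pads) lies 5 mm behind it (tip_extent is the distance from the TCP to the fingertips, in m); z points along the fingers, y is the direction in which the jaws open and shut (so a half turn about z gives the same grasp; the last joint's range is limited). The gripper opens to 85 mm and grips with 20 to 120 N. Pads are 22 mm wide; open, the fingers measure 114 mm over their backs; the gripper's body (76 mm by 85 mm) begins 54 mm behind the grasp point. The pads swing forward as they close: fully open they stand 13 mm farther back than shut.
Start: joints at [0.903, 0.181, 1.607, -0, 1.354, -0.206], TCP at [0.256, 0.515, 0.22] pointing down, gripper open.
Joint ranges: [-2.99, 2.99], [-0.89, 2.07], [0.3, 2.58], [-1.14, 4.28], [0, 2.63], [-3.12, 3.12]. Speed limits (rad/s): [2.57, 2.57, 3.01, 3.14, 3.14, 3.14].

### API

Orientations are given as a unit quaternion [w, x, y, z].
In Python, from bench import * gives the robot as it stands.
- The arm moves only by the shell command python3 -m jog 'ROWS'. ROWS is JSON, a list of rows, each a list of 3 entries, a list of its own where there are three numbers: the shift along the tool's x, y, z in mm, then the turn, a rotation vector about the tool's x, y, z in rad, then the opening, from 0 (shut) to 1 (fully open). A call has 1 to 20 rows; each row is the pose to reach, as a shift and turn from the pose measured when the call began, along the tool's axes at that moment; what a row does not reach only later rows make up. A row lasts 1/12 s, in which the tool goes at most 41.7 mm and 7.16 degrees, less where a joint would pass 70% of its speed; a pose out of reach is approached as far as the arm can. A call with a gripper value outside its range is refused whole. The fingers move at their own pace and stop on an object; the grip force is fixed at half the most. Time passes only in rows, so rows that repeat a pose let the fingers close. It gives the time, the measured TCP pose, the force and the opening at its end, in the units of the state.
- get_obs(): the state, without advancing time (a new reading comes with each control period).
- camera(name): name is "scene" or "top"; returns (picture, depth): 480x640x3 uint8, red, green, blue; 480x640 float32, m along the optical axis (not along the pixel's ray), 0 where there is no reading.
- get_calibration(name): a dict with "fx", "fy", "cx", "cy" (pixels), "world_from_camera" (4x4, takes a point from camera to world coordinates). Camera axes: x right, y down, z forward; pixel columns grow to the right and rows downward; lengths in m; the calibration is good to about 2 mm. A picture is of the moment at which its call begins. get_calibration takes no time and is no camera call.
- hand_in(): hands the job in, once; it reports no verdict.
The state is a dict: "time_s": time; "q": joint angles; "dq": joint speeds; "joint_efforts": joint torques, N m; "eef_pos": TCP position; "eef_rot": TCP orientation; "wrist_force": force on the tool from outside, world axes, zero at the start; "torque": the same for the moment, N m; "opening": opening from 0.0 (shut) to 1.0 (fully open).
Only numpy, scipy, OpenCV 4.12 (cv2) and the standard library are available. Lean on these libraries where they do the work, as an engineer would, in place of code of your own. Each camera call takes 0.05 s, during which the arm holds its last target.

### The job

Lock the blue tool case: push a black stud with the fingertips to turn the orange disc until its slot lines up with the steel bar, then push the bar by its red tab through the slot until it is fully home in the keeper. Don't ram the bar against the disc, and leave the things on and around the case where they are.

Things in the scene. Friction and masses are not known exactly. Their poses are not given: they have to be found in the camera images.
- case: Blue steel tool case fixed to the table, 310 x 210 x 60 mm (lid top at 60 mm). Origin at table height straight below the disc's vertical axis; the case reaches 215 mm to its -x, 95 mm to its +x, 105 mm to each side. Its x axis is the line of the lock bar and points the way the bar is pushed (from the red tab towards the disc); y across, z up. Nothing fixed on the lid outside the disc and bar stands higher than 90 mm above the table.
- disc (a joint): Angle (rad) of the round orange locking disc about its vertical axis, growing counter-clockwise seen from above: the disc's slot makes this angle with the bar's line. 0 and pi (3.14) are both exactly lined up, either will do; stops at -0.35 and 3.49. Disc 84 mm across, top at 88 mm above the table, with one straight black-floored slot 18 mm wide right across its middle (mouths flared to 28 mm). It stays where it is left (drag 0.12 N m, about 4 N at a stud).
- slot_mid (a point): Middle of the disc's slot, on the disc's axis, level with the disc's top (88 mm above the table). Its x axis runs along the slot.
- stud_a (a point): Centre of the top of one of two black upright finger studs on the disc, 12 mm across, standing 38 mm proud of the disc (88 to 126 mm above the table), 31 mm from the axis, on the disc's +y side, square to the slot. Push it sideways to turn the disc.
- stud_b (a point): The same for the other stud, on the disc's -y side.
- bar (a joint): Travel (m) of the steel lock bar: about 0 to 0.006 drawn back at the start, 0.115 fully home (its stop). The bar is 12 mm wide with a tapered nose 4 mm wide; at 0 the nose is 53 mm short of the disc's axis, so it meets the disc's rim at about 0.011 unless the slot is in line; a slot within about 0.1 rad of the line lets it in. Fully home it has gone through the slot into the aluminium keeper beyond the disc. Sliding drag about 4 N; it stays where it is left.
- tab_back (a point): Centre of the rear face (the face away from the disc) of the red upright push tab on the bar's tail: tab 44 mm wide, 8 mm thick, 85 to 125 mm above the table; this point at 105 mm. Push this face along the case's x axis; at full travel it lies 60 mm to the -x of the disc's axis.
- tape: Roll of yellow tape lying flat on the lid, 52 mm across, 19 mm high. Bystander: leave it alone. Origin at the centre of its underside.
- tin: Round aluminium tin on the lid, 36 mm across, 18 mm high. Bystander: leave it alone. Origin at the centre of its underside.
- glue: Yellow glue bottle with orange cap standing beside the case, 44 mm across, 100 mm high. Bystander: leave it alone. Origin at the centre of its underside.
- driver: Screwdriver with green handle lying beside the case, 190 mm long. Bystander: leave it alone.
- can: Spray can with red band standing on the table away from the case, 60 mm across, 150 mm high. Bystander: leave it alone. Origin at the centre of its underside.
- jar: Translucent pale jar with a steel lid standing on the table, 68 mm across, 85 mm high. Bystander: leave it alone. Origin at the centre of its underside.
- carton: Small brown carton standing on the table, 85 x 60 x 70 mm. Bystander: leave it alone. Origin at the centre of its underside.

How it is judged:
On the way, in this order (a step that is already met when the one before it is completed fails the run):
1. the disc's slot is lined up with the bar (within about 8 degrees), the bar not yet through (angle between the x axis of slot_mid and the x axis of case, either way round below 0.14 rad and value of joint bar below 0.05 m), for 0.1 s.
2. the bar is pushed through the slot, fully home (value of joint bar above 0.108 m and angle between the x axis of slot_mid and the x axis of case, either way round below 0.14 rad), for 0.2 s.
At the end, for the whole second after the job is handed in: The bar is through the slot and within 7 mm of its stop (joint above 0.108 m) and at rest, the slot in line with it (within 0.14 rad), and every bystander within 30 mm of where it stood, the standing ones upright (all of step 2 and velocity of joint bar between -0.01 and 0.01 m/s and not (distance of tape from where it was at the start of the episode above 0.03 m) and not (distance of tin from where it was at the start of the episode above 0.03 m) and not (distance of glue from where it was at the start of the episode above 0.03 m) and not (distance of driver from where it was at the start of the episode above 0.03 m) and not (distance of can from where it was at the start of the episode above 0.03 m) and not (distance of jar from where it was at the start of the episode above 0.03 m) and not (distance of carton from where it was at the start of the episode above 0.03 m) and not (angle between glue's own z axis and vertical above 0.4 rad) and not (angle between can's own z axis and vertical above 0.4 rad) and not (angle between jar's own z axis and vertical above 0.4 rad) and not (angle between carton's own z axis and vertical above 0.4 rad)); the robot touches nothing.
It fails at once if a bystander was pushed, knocked over, lifted or carried (moved more than 30 mm or tipped) (distance of any of tape, tin, glue, driver, can, jar, carton from where it was at the start of the episode above 0.03 m or angle between any of glue, can, jar, carton's own z axis and vertical above 0.4 rad).
It fails at once if the bar was rammed against the disc (more than 40 N) (contact force between bar and disc above 40 N).
It also fails if it takes over 43 s, if anything falls off the work surface, if the arm or the gripper's body presses on something with over 40 N, if the wrist force passes 120 N, or if a joint passes its speed limit or range.

## Working session

There is one attempt and no reset: what is moved stays moved. The work goes in short steps, Python scripts to look and compute and a shell command to move; the robot and the scene stay as the last step left them, time stands still between calls to the robot, and variables do not carry over. Pictures are saved under pics/ and viewed, and the job is handed in when it is done.

```bash
mkdir -p pics; ls; python3 - <<'E'
from bench import *
import cv2, numpy as np
o=get_obs(); print(o)
for n in ("scene","top"):
    p,d=camera(n); c=get_calibration(n)
    cv2.imwrite(f"pics/{n}0.png",p[:,:,::-1]); np.savez(f"{n}0.npz",p=p,d=d,**{k:np.array(v) for k,v in c.items()}); print(n,c)
E
```

```text
pics
{'time_s': 0.0, 'q': array([ 9.02740752e-01,  1.81523452e-01,  1.60802421e+00,  3.15453187e-06,
        1.35382462e+00, -2.06286350e-01]), 'dq': array([ 6.64337550e-05, -2.24572876e-04, -1.94986780e-05, -1.11279598e-03,
       -7.23364893e-04,  4.57278854e-04]), 'joint_efforts': array([ 8.76643007e-04, -4.44874442e+01, -3.51338768e+01, -2.32616339e-04,
        9.19796003e-03, -2.10509967e-06]), 'eef_pos': array([0.25578641, 0.51431899, 0.21898625]), 'eef_rot': array([-3.78122510e-04,  2.28838993e-01,  9.73463879e-01, -8.05476677e-04]), 'wrist_force': array([ 0.714511  , -0.05118187,  0.16368862]), 'torque': array([ 0.01994616, -0.03355566, -0.00103446]), 'opening': 0.9992679255748014}
scene {'fx': 538.7548171967563, 'fy': 538.7548171967563, 'cx': 315.14251019961034, 'cy': 245.2485801875654, 'world_from_camera': array([[-0.88833271,  0.35976293, -0.28536929,  0.95672846],
       [ 0.45890684,  0.71774111, -0.52369095,  0.64425889],
       [ 0.01641668, -0.59616972, -0.80269057,  1.07754172],
       [ 0.        ,  0.        ,  0.        ,  1.        ]])}
top {'fx': 477.0434305601574, 'fy': 477.0434305601574, 'cx': 318.25210165659894, 'cy': 244.37270694540047, 'world_from_camera': array([[ 0.01527215, -0.99334603,  0.11415087,  0.50612616],
       [-0.99985846, -0.01597785, -0.00526977, -0.01922462],
       [ 0.00705859, -0.11405424, -0.99344945,  1.19466476],
       [ 0.        ,  0.        ,  0.        ,  1.        ]])}
```

View pics/scene0.png

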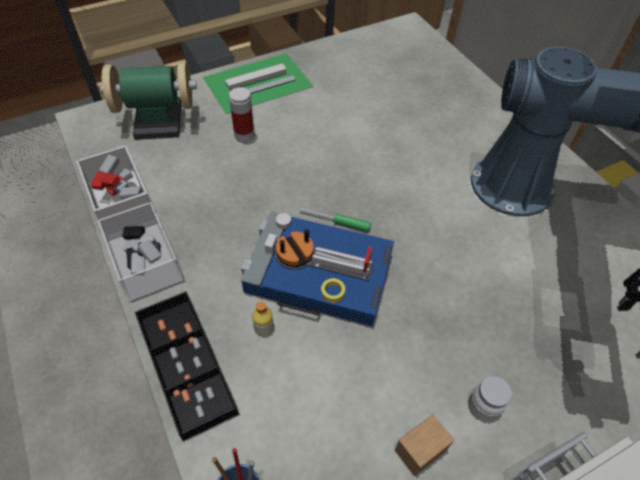

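View pics/top0.png

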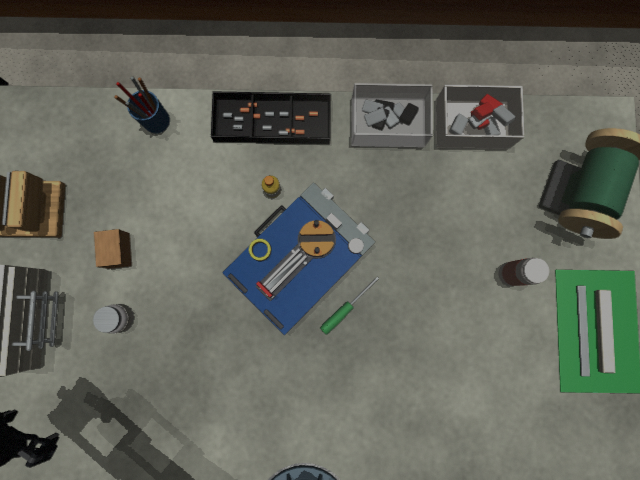

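The top view shows the disc at about (317,238) with the slot nearly along image rows. The red tab is at (265,290), with studs near (317,224) and (317,252). Next I'll measure these.

```bash
cat > h.py <<'E'
import numpy as np, cv2
def load(n): return np.load(n+"0.npz")
def ray(z,u,v,h):
    T=z['world_from_camera'];d=T[:3,:3]@np.array([(u-z['cx'])/z['fx'],(v-z['cy'])/z['fy'],1.])
    o=T[:3,3]; return o+d*(h-o[2])/d[2]
E
python3 - <<'E'
from h import *
for n,x0,y0,w,h in(("top",215,165,180,180),("scene",230,200,180,130)):
    z=load(n);p=z['p'][y0:y0+h,x0:x0+w,::-1]
    s=4
    cv2.imwrite(f"pics/{n}_zoom.png",cv2.resize(p,None,fx=min(s,600/h),fy=min(s,600/h),interpolation=cv2.INTER_CUBIC)[:600,:800])
    hsv=cv2.cvtColor(z['p'],cv2.COLOR_RGB2HSV)
    box=np.zeros(hsv.shape[:2],np.uint8);box[y0:y0+h,x0:x0+w]=1
    def m(lo,hi):return cv2.inRange(hsv,lo,hi)*box
    for nm,lo,hi in(("orange",(8,120,60),(16,255,255)),("red",(0,150,60),(5,255,255)),("red2",(172,150,60),(180,255,255)),("yellow",(22,130,80),(35,255,255)),("blue",(105,120,40),(125,255,255))):
        k,l,st,c=cv2.connectedComponentsWithStats(m(lo,hi))
        for i in range(1,k):
            if st[i,4]>15: print(n,nm,st[i],c[i].round(1),[ray(z,*c[i],hh).round(4) for hh in (.06,.088,.125)])
E
```

```text
top orange [265 176   9   9  49] [268.1 179.4] [array([0.7934, 0.099 , 0.06  ]), array([0.7863, 0.096 , 0.088 ]), array([0.7769, 0.0922, 0.125 ])]
top orange [312 223  10   6  29] [317.4 226. ] [array([ 0.6809, -0.0226,  0.06  ]), array([ 0.6766, -0.0225,  0.088 ]), array([ 0.6709, -0.0224,  0.125 ])]
top orange [304 234  18   1  18] [312.5 234. ] [array([ 0.6613, -0.0111,  0.06  ]), array([ 0.6575, -0.0113,  0.088 ]), array([ 0.6524, -0.0115,  0.125 ])]
top orange [317 250   5   6  18] [319.6 252.8] [array([ 0.6162, -0.0287,  0.06  ]), array([ 0.6135, -0.0284,  0.088 ]), array([ 0.6099, -0.0281,  0.125 ])]
top red [257 282  15  15  66] [263.9 288.9] [array([0.5283, 0.1017, 0.06  ]), array([0.5277, 0.0988, 0.088 ]), array([0.527 , 0.0948, 0.125 ])]
top yellow [262 176  17  17 145] [270.7 185.7] [array([0.778 , 0.0923, 0.06  ]), array([0.7713, 0.0895, 0.088 ]), array([0.7624, 0.0859, 0.125 ])]
top yellow [249 239  22  21 147] [259.4 248.8] [array([0.6235, 0.1151, 0.06  ]), array([0.6206, 0.1118, 0.088 ]), array([0.6168, 0.1074, 0.125 ])]
top blue [ 223  197  138  138 6376] [291.6 267.
[... 1045 characters left out ...]
.9] [array([0.6097, 0.0933, 0.06  ]), array([0.6193, 0.1085, 0.088 ]), array([0.6319, 0.1285, 0.125 ])]
scene yellow [323 293  20   8  67] [332.6 297.6] [array([0.6264, 0.1249, 0.06  ]), array([0.6355, 0.1392, 0.088 ]), array([0.6475, 0.1581, 0.125 ])]
scene yellow [253 309  18  17 212] [262.1 317.5] [array([0.7846, 0.1004, 0.06  ]), array([0.7893, 0.1154, 0.088 ]), array([0.7955, 0.1352, 0.125 ])]
scene blue [ 243  218  150  108 6308] [327.  274.4] [array([0.6087, 0.0653, 0.06  ]), array([0.6183, 0.0812, 0.088 ]), array([0.6309, 0.1023, 0.125 ])]
scene blue [326 286  14   9  89] [332.7 289.8] [array([0.6167, 0.1071, 0.06  ]), array([0.626 , 0.1219, 0.088 ]), array([0.6384, 0.1414, 0.125 ])]
```

```bash
python3 -c "
import cv2
for n in('top','scene'): print(cv2.imread(f'pics/{n}_zoom.png').shape)"
```

```text
(600, 600, 3)
(520, 720, 3)
```

View pics/top_zoom.png

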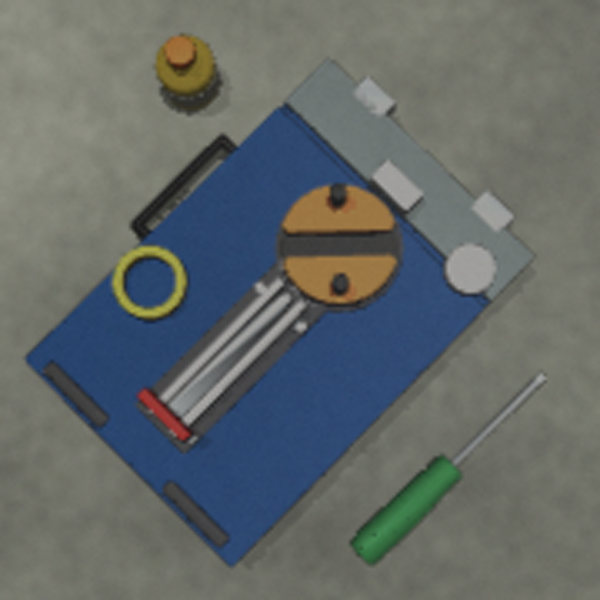

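View pics/scene_zoom.png

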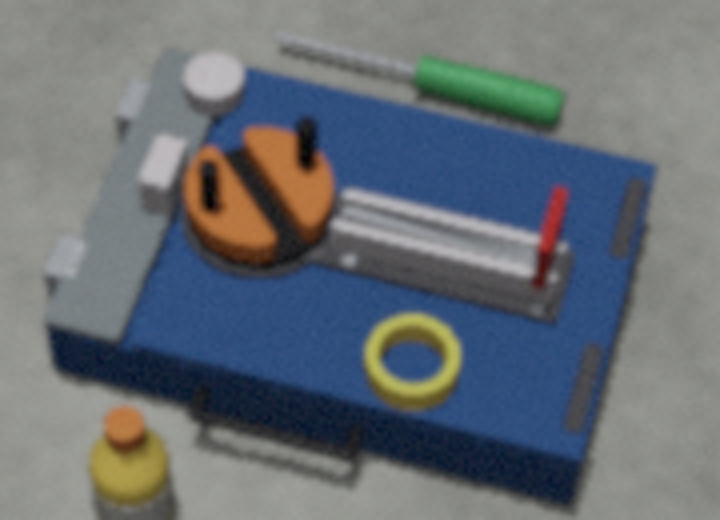

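```bash
python3 - <<'E'
from h import *
z=load("top")
f=lambda u,v:(215+(u+.5)/3.3333-.5,165+(v+.5)/3.3333-.5)
C=[ray(z,*f(*c),.06)[:2] for c in((332,60),(25,358),(233,566),(535,258))]
print(np.round(C,4)); a=lambda v:np.arctan2(v[1],v[0])
C=np.array(C)
for i,j in((1,0),(2,3)): print("len",np.linalg.norm(C[j]-C[i]),"yaw",a(C[j]-C[i]))
for i,j in((1,2),(0,3)): print("w",np.linalg.norm(C[j]-C[i]),"yaw",a(C[j]-C[i])+np.pi/2)
yaw=np.mean([a(C[0]-C[1]),a(C[3]-C[2]),a(C[2]-C[1])+np.pi/2,a(C[3]-C[0])+np.pi/2])
R=np.array([[np.cos(yaw),-np.sin(yaw)],[np.sin(yaw),np.cos(yaw)]])
cen=C.mean(0); print("yaw",yaw,"disc from case",cen+R@[.06,0])
# disc mask: orange wide, hull ellipse
hsv=cv2.cvtColor(z['p'],cv2.COLOR_RGB2HSV)
m=cv2.inRange(hsv,(5,100,60),(22,255,255)); m[:, :290]=0;m[:,345:]=0;m[:215]=0;m[265:]=0
pts=cv2.findNonZero(m); e=cv2.fitEllipse(cv2.convexHull(pts)); print(e, cv2.minEnclosingCircle(pts)); 
print("disc", ray(z,*cv2.minEnclosingCircle(pts)[0],.085), ray(z,*e[0],.085))
for nm,c in(("stud",(338,192)),("stud",(340,283))): print(nm,ray(z,*f(*c),.126))
for nm,c in(("slotL",(284,242)),("slotR",(394,243))): print(nm,ray(z,*f(*c),.08))
for nm,c in(("tabL",(145,393)),("tabR",(186,436))): print(nm,ray(z,*f(*c),.125))
s=load("scene")
g=lambda u,v:(230+(u+.5)/4-.5,200+(v+.5)/4-.5)
for nm,c in(("stud",(307,123)),("stud",(209,168))): print(nm,ray(s,*g(*c),.126))
for nm,c in(("tab top R",(561,190)),("tab top L",(551,240))): print(nm,ray(s,*g(*c),.125))
for nm,c,h in(("tin",(214,72),.078),("tape",(413,352),.079),("cap",(125,418),.1)): print(nm,ray(s,*g(*c),h))
for nm,c,h in(("tin",(470,268),.078),("tape",(150,282),.079),("cap",(180,50),.1)): print(nm,ray(z,*f(*c),h))
E
```

```text
[[ 0.7873 -0.0132]
 [ 0.5667  0.202 ]
 [ 0.4229  0.0504]
 [ 0.6443 -0.1616]]
len 0.3081943445823933 yaw -0.7728728955410161
len 0.3065496981660572 yaw -0.7636933450874838
w 0.20888774766251791 yaw -0.7592169586852675
w 0.2060577864885146 yaw -0.7670739686937189
yaw -0.7657142920018716 disc from case [ 0.64854492 -0.02217655]
((316.25189208984375, 237.96180725097656), (35.32456970214844, 35.48576736450195), 99.15570068359375) ((316.1666564941406, 238.0), 17.93594741821289)
disc [ 0.64859228 -0.01999129  0.085     ] [ 0.6486858  -0.02018971  0.085     ]
stud [ 0.67931257 -0.0191332   0.126     ]
stud [ 0.61712465 -0.02146724  0.126     ]
slotL [0.65039142 0.01845846 0.08      ]
slotR [ 0.65093739 -0.05928793  0.08      ]
tabL [0.54101305 0.10807504 0.125     ]
tabR [0.51277961 0.07984678 0.125     ]
stud [ 0.61694968 -0.02233401  0.126     ]
stud [ 0.67956289 -0.01833298  0.126     ]
tab top R [0.51270356 0.08137926 0.125     ]
tab top L [0.53480019 0.10789401 0.125     ]
tin [ 0.63218015 -0.11566287  0.078     ]
tape [0.62000497 0.11251599 0.079     ]
cap [0.78069815 0.09170679 0.1       ]
tin [ 0.63424405 -0.11331977  0.078     ]
tape [0.62057153 0.11234078 0.079     ]
cap [0.78276438 0.09358545 0.1       ]
```

```bash
python3 - <<'E'
import bench; print([n for n in dir(bench) if not n.startswith('_')]); print(getattr(bench,'tip_extent',None)); 
E
cat > w.py <<'E'
import numpy as np
from scipy.spatial.transform import Rotation as Ro
from bench import get_obs
D=np.array([.6485,-.0205]); YAW=-.766
c,s=np.cos(YAW),np.sin(YAW)
def state():
    o=get_obs();q=o['eef_rot'];R=Ro.from_quat([*q[1:],q[0]]).as_matrix();return o,R
def incase(p):
    d=p[:2]-D; return np.array([c*d[0]+s*d[1],-s*d[0]+c*d[1],p[2]])*1000
def goal(x,y,z): # mm in case frame -> tool shift, turn
    o,R=state(); x,y=x/1000,y/1000
    P=np.array([D[0]+c*x-s*y,D[1]+s*x+c*y,z/1000])
    Rt=np.array([[-c,-s,0],[-s,c,0],[0,0,-1]]).T if 0 else np.column_stack([[-c,-s,0],[-s,c,0],[0,0,-1]])
    print("t",round(o['time_s'],2),"now",incase(o['eef_pos']).round(1),"F",o['wrist_force'].round(1),"shift mm",((R.T@(P-o['eef_pos']))*1000).round(1),"turn",Ro.from_matrix(R.T@Rt).as_rotvec().round(3))
E
python3 -c "
from w import *
goal(50,26,220)"
```

```text
['MotionError', 'camera', 'get_calibration', 'get_obs', 'hand_in', 'tip_extent']
0.014
t 0.1 now [-653.8  113.3  219.1] F [ 0.9 -0.5 -0.3] shift mm [-645.3 -294.    -0.7] turn [-0.002 -0.     0.304]
```

```bash
python3 -m jog '[[[-40,-18,0],[0,0,0.05],0],[[-80,-36,0],[0,0,0.1],0],[[-120,-55,0],[0,0,0.15],0],[[-155,-71,0],[0,0,0.2],0],[[-190,-87,0],[0,0,0.25],0],[[-225,-102,0],[0,0,0.304],0],[[-260,-118,0],[0,0,0.304],0],[[-295,-134,0],[0,0,0.304],0],[[-330,-150,0],[0,0,0.304],0],[[-365,-166,0],[0,0,0.304],0],[[-400,-182,0],[0,0,0.304],0],[[-435,-198,0],[0,0,0.304],0],[[-470,-214,0],[0,0,0.304],0],[[-505,-230,0],[0,0,0.304],0],[[-540,-246,0],[0,0,0.304],0],[[-575,-262,0],[0,0,0.304],0],[[-610,-278,0],[0,0,0.304],0],[[-645,-294,0],[0,0,0.304],0],[[-645,-294,0],[0,0,0.304],0],[[-645,-294,0],[0,0,0.304],0]]'
python3 -c "
from w import *
goal(50,26,118)"
```

```text
time_s: 1.77
eef_pos: [0.7025, -0.0385, 0.2175]
eef_rot: [-0.001, 0.375, 0.927, -0.001]
wrist_force: [-0.5, 0.2, 0.5]
opening: 0.001
t 1.77 now [ 51.4  24.5 217.5] F [-0.5  0.2  0.5] shift mm [ 1.2  1.8 99.5] turn [-0.003 -0.002 -0.003]
```

```bash
python3 -m jog '[[[1,2,30],[0,0,0],0],[[1,2,60],[0,0,0],0],[[1,2,85],[0,0,0],0],[[1,2,99],[0,0,0],0],[[1,2,99],[0,0,0],0],[[1,2,99],[0,0,0],0]]'
python3 - <<'E'
from w import *
goal(17,30,118)
import cv2
from bench import camera
for n in("scene","top"):
    p,d=camera(n); x,y,w,h=(230,180,180,140) if n=="scene" else (215,165,180,180)
    cv2.imwrite(f"pics/{n}1.png",cv2.resize(p[y:y+h,x:x+w,::-1],None,fx=3.33,fy=3.33,interpolation=cv2.INTER_CUBIC))
E
```

```text
time_s: 2.27
eef_pos: [0.7023, -0.0356, 0.1184]
eef_rot: [-0.002, 0.375, 0.927, -0.001]
wrist_force: [0.6, -0.3, 1.4]
opening: -0.001
t 2.27 now [ 49.2  26.5 118.4] F [ 0.6 -0.3  1.4] shift mm [32.2  3.5  0.4] turn [-0.003 -0.003 -0.002]
```

View pics/scene1.png

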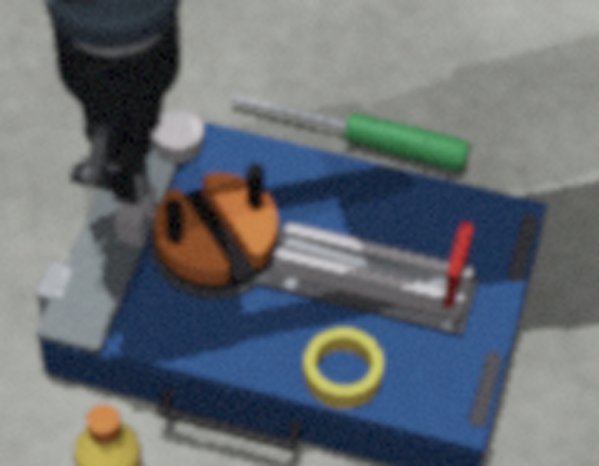

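View pics/top1.png

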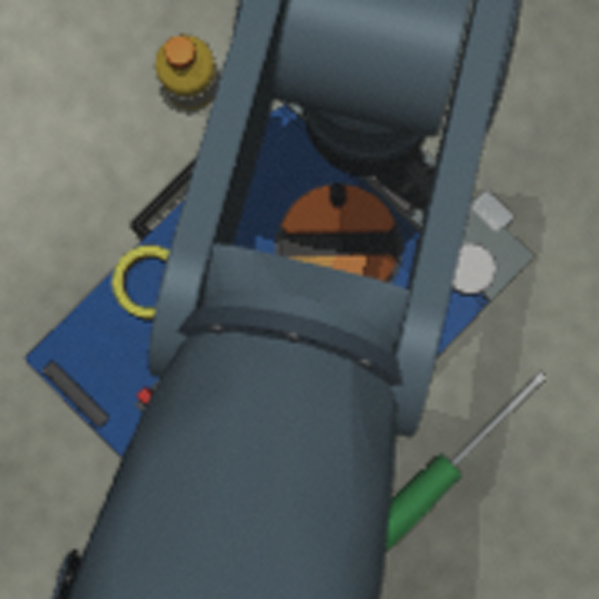

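```bash
python3 -m jog '[[[4,1,0],[0,0,0],0],[[8,2,0],[0,0,0],0],[[11,3,0],[0,0,0],0],[[14,3,0],[0,0,0],0],[[17,3,0],[0,0,0],0],[[20,3,0],[0,0,0],0],[[22,3,0],[0,0,0],0],[[24,3,0],[0,0,0],0],[[26,3,0],[0,0,0],0],[[28,3,0],[0,0,0],0],[[29,3,0],[0,0,0],0],[[29,3,0],[0,0,0],0]]'
cat > look.py <<'E'
import sys
from w import *
goal(17,30,118)
import cv2
from bench import camera
for n in("scene","top"):
    p,d=camera(n); x,y,w,h=(230,180,180,140) if n=="scene" else (215,165,180,180)
    np.save(f"{n}{sys.argv[1]}.npy",p)
    cv2.imwrite(f"pics/{n}{sys.argv[1]}.png",cv2.resize(p[y:y+h,x:x+w,::-1],None,fx=3.33,fy=3.33,interpolation=cv2.INTER_CUBIC))
E
python3 look.py 2
```

```text
time_s: 3.37
eef_pos: [0.6853, -0.0138, 0.1209]
eef_rot: [0.0, 0.375, 0.927, -0.001]
wrist_force: [0.2, -0.9, -0.1]
opening: 0.002
t 3.37 now [ 21.9  30.3 120.9] F [ 0.2 -0.9 -0.1] shift mm [ 4.9 -0.3  2.9] turn [-0.001  0.001 -0.002]
```

View pics/scene2.png

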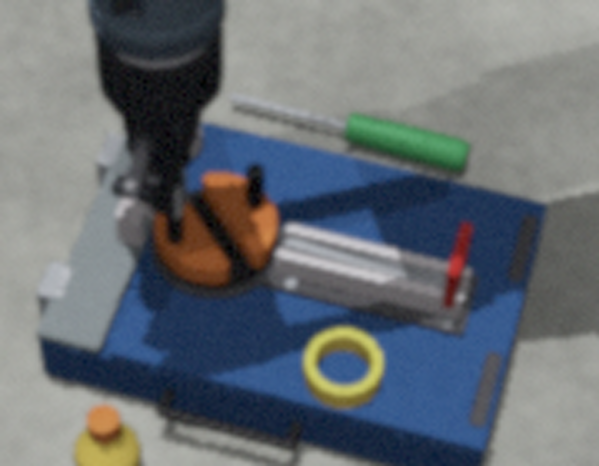

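```bash
python3 - <<'E'
from w import *
from h import *
z=load("scene");T=np.linalg.inv(z['world_from_camera'])
def pr(p):
    q=T[:3,:3]@p+T[:3,3]; return np.array([z['fx']*q[0]/q[2]+z['cx'],z['fy']*q[1]/q[2]+z['cy']])
for P in((.7023,-.0356),(.6853,-.0138),(.6793,-.0187)):
    print([((pr(np.array([*P,h]))-[230,180])*3.33).round() for h in (.09,.104,.126,.15)])
import cv2
for k in("1","2"):
  im=cv2.imread(f"pics/scene{k}.png")[120:320,80:330]; cv2.imwrite(f"pics/s{k}c.png",cv2.resize(im,None,fx=2,fy=2))
a=cv2.imread("pics/s1c.png");b=cv2.imread("pics/s2c.png")
b=np.clip(b.astype(float)*1.6,0,255).astype(np.uint8);a=np.clip(a.astype(float)*1.6,0,255).astype(np.uint8)
cv2.imwrite("pics/cmp.png",np.vstack([a,b])[:, :][:800]); cv2.imwrite("pics/cmp12.png",cv2.resize(np.hstack([a,b]),(800,320)))
E
```

```text
[array([133., 231.]), array([132., 219.]), array([131., 199.]), array([129., 177.])]
[array([170., 245.]), array([169., 233.]), array([168., 213.]), array([167., 191.])]
[array([175., 237.]), array([174., 224.]), array([173., 205.]), array([172., 183.])]
```

View pics/cmp12.png

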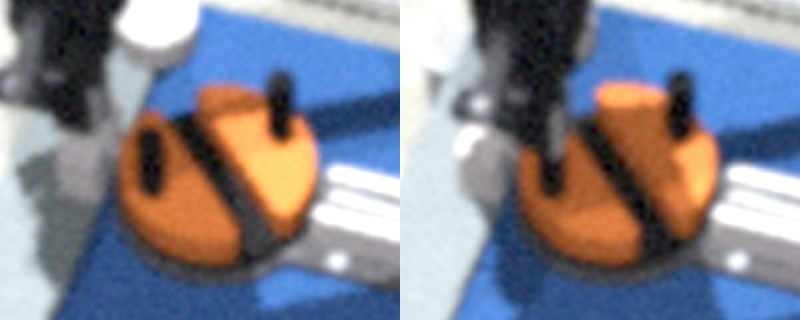

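View pics/top2.png

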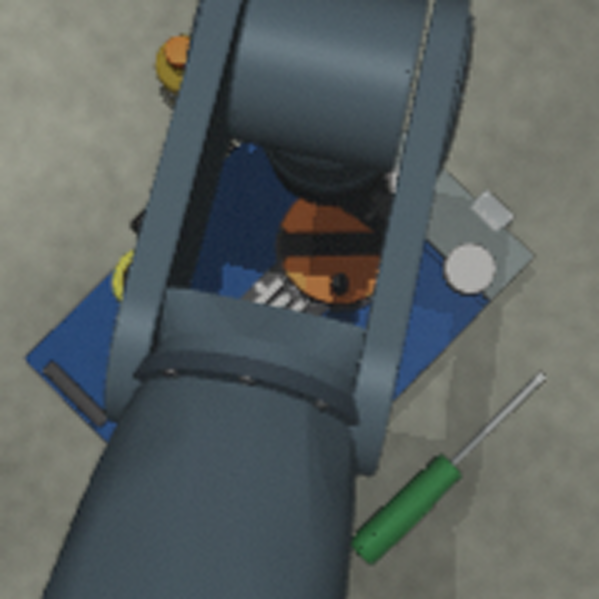

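```bash
python3 - <<'E'
from w import *
from h import *
from bench import camera
o,R=state();print(o['eef_pos'],o['wrist_force'],o['q'])
z=load("scene");p,d=camera("scene");T=z['world_from_camera']
v,u=np.mgrid[180:260,255:320];dd=d[180:260,255:320]
P=np.stack([(u-z['cx'])/z['fx']*dd,(v-z['cy'])/z['fy']*dd,dd],-1)@T[:3,:3].T+T[:3,3]
for r in range(225,256,2):
    print(r,' '.join(f"{1000*P[r-180,cx-255,2]:4.0f}" for cx in range(266,302,2)), p[r,282])
print(P[238-180,284-255],P[232-180,284-255])
E
```

```text
[ 0.68544605 -0.01402062  0.12092291] [-0.39946869 -1.13979643 -0.19019432] [-0.19241988  0.51152461  1.38205479 -0.00153521  1.24750881 -0.99424291]
225   65  239  238  241  243  243  238  228  216  220  208   67   60   59   59   62   62   60 [15 13 12]
227   60   60  237  241  239  238  232  220  211  215  203   62   63   65   61   57   60   64 [17 16 22]
229   62   61  235  236  231  198  200  204  204  206  178   59   62   59   62   60   62   59 [22 24 25]
231   66  220  232  234  227  185  186  184  197  197   63   59   61   61   64   59   58   59 [20 22 20]
233  229  230  229  228  221  223  188  188  186  180   60   62   59   87   89   88   91   87 [11  9 14]
235  229  229  227  228  227  221  200  183  183  171   60   60   61   89   90   88   92   87 [30 33 35]
237  223  226  228  225  226  222  210  195  166  164   62   72   71   85   88   86   88   91 [60 61 63]
239   60  219  223  225  226  223  205  187  157  158  140   72   73   75   87   90   90   91 [59 58 58]
241   94   91   92   91   90  209  197  185  148  149   91   74   72   75   82   93   87   89 [58 59 60]
243   91   92   88   92   68  145  145  148  142  140   88   88   75   68   72   84   85   88 [57 54 58]
245   92   90   90   92   61   63   88  119  135  118   91   88   75   73   72   71   86   92 [39 35 39]
247   84   88   85   87   61   53   92  110  112  110   91   90   85   74   74   74   80   86 [12  6 19]
249   73   81   79   75   58   63   90  105  107  105   87   86   91   90   72   70   69   80 [6 7 3]
251   67   66   72   76   58   65   88   96   99   97   85   88   89   89   77   75   77   73 [21 19 17]
253   60   63   62   63   50   64   88   90   91   89   86   87   86   90   86   71   70   70 [78 44 25]
255   60   64   61   60   51   66   81   91   86   91   87   90   88   88   90   85   75   72 [107  60  27]
[ 0.6814364  -0.00101062  0.16057148] [ 0.68029906 -0.00208537  0.17952995]
```

```bash
python3 - <<'E'
from w import *
from h import *
from bench import camera
z=load("scene");p,d=camera("scene");T=z['world_from_camera']
v,u=np.mgrid[180:260,255:320];dd=d[180:260,255:320]
P=np.stack([(u-z['cx'])/z['fx']*dd,(v-z['cy'])/z['fy']*dd,dd],-1)@T[:3,:3].T+T[:3,3]
for r in range(235,256):
    print(r,[ tuple(incase(P[r-180,cx-255]).round().astype(int)) for cx in (278,281,283,285)])
print("stud before")
dd=z['d'][180:260,255:320]
P=np.stack([(u-z['cx'])/z['fx']*dd,(v-z['cy'])/z['fy']*dd,dd],-1)@T[:3,:3].T+T[:3,3]
for r in range(235,256,2):
    print(r,[ tuple(incase(P[r-180,cx-255]).round().astype(int)) for cx in (280,282,284)])
E
```

```text
235 [(np.int64(13), np.int64(63), np.int64(202)), (np.int64(14), np.int64(45), np.int64(180)), (np.int64(9), np.int64(44), np.int64(180)), (np.int64(11), np.int64(28), np.int64(160))]
236 [(np.int64(10), np.int64(71), np.int64(210)), (np.int64(9), np.int64(57), np.int64(193)), (np.int64(9), np.int64(44), np.int64(177)), (np.int64(10), np.int64(30), np.int64(159))]
237 [(np.int64(9), np.int64(73), np.int64(210)), (np.int64(9), np.int64(56), np.int64(189)), (np.int64(13), np.int64(36), np.int64(163)), (np.int64(10), np.int64(31), np.int64(157))]
238 [(np.int64(10), np.int64(73), np.int64(206)), (np.int64(9), np.int64(58), np.int64(187)), (np.int64(12), np.int64(37), np.int64(160)), (np.int64(11), np.int64(30), np.int64(152))]
239 [(np.int64(10), np.int64(72), np.int64(202)), (np.int64(10), np.int64(56), np.int64(181)), (np.int64(13), np.int64(35), np.int64(154)), (np.int64(10), np.int64(31), np.int64(149))]
240 [(np.int64(10), np.int64(72), np.int64(198)), (np.int64(10), np.int64(57), np.int64(179)), (np.int64(13), np.int64(37), np.int64(153)), (np.int64(11), np.int64(30), np.int64(145
[... 3583 characters left out ...]
64(118))]
247 [(np.int64(23), np.int64(31), np.int64(115)), (np.int64(20), np.int64(26), np.int64(111)), (np.int64(16), np.int64(25), np.int64(110))]
249 [(np.int64(25), np.int64(27), np.int64(101)), (np.int64(21), np.int64(26), np.int64(102)), (np.int64(16), np.int64(26), np.int64(105))]
251 [(np.int64(26), np.int64(26), np.int64(93)), (np.int64(20), np.int64(28), np.int64(98)), (np.int64(16), np.int64(26), np.int64(96))]
253 [(np.int64(24), np.int64(29), np.int64(90)), (np.int64(20), np.int64(28), np.int64(89)), (np.int64(16), np.int64(27), np.int64(91))]
255 [(np.int64(22), np.int64(35), np.int64(91)), (np.int64(18), np.int64(33), np.int64(90)), (np.int64(15), np.int64(31), np.int64(88))]
```

The fingers passed over the stud without pushing it, because the real tips sit higher than tip_extent suggests. I'll back off and measure the tip height directly.

```bash
python3 -m jog '[[[-6,0,0],[0,0,0],0],[[-14,0,0],[0,0,0],0],[[-22,0,0],[0,0,0],0],[[-28,0,0],[0,0,0],0],[[-28,0,0],[0,0,0],0],[[-28,0,6],[0,0,0],0],[[-28,0,12],[0,0,0],0],[[-28,0,12],[0,0,0],0],[[-28,0,12],[0,0,0],0]]'
cat > tip.py <<'E'
from w import *
from h import *
from bench import camera
o,R=state();e=incase(o['eef_pos']);print(e.round(1),o['wrist_force'].round(1))
z=load("scene");p,d=camera("scene");T=z['world_from_camera']
v,u=np.mgrid[0:480,0:640]
P=np.stack([(u-z['cx'])/z['fx']*d,(v-z['cy'])/z['fy']*d,d],-1)@T[:3,:3].T+T[:3,3]
Q=P.reshape(-1,3);X=Q[:,:2]-D
q=np.stack([c*X[:,0]+s*X[:,1],-s*X[:,0]+c*X[:,1],Q[:,2]],1)*1000
m=(abs(q[:,0]-e[0])<20)&(abs(q[:,1]-e[1])<22)&(q[:,2]>92)&(q[:,2]<175)&(d.ravel()>0)
col=p.reshape(-1,3)
for lo in range(90,175,5):
    k=m&(q[:,2]>=lo)&(q[:,2]<lo+5)
    if k.sum(): print(lo,k.sum(),"x",q[k,0].min().round(),q[k,0].max().round(),"y",q[k,1].min().round(),q[k,1].max().round(),col[k].mean(0).round())
E
python3 tip.py; python3 look.py 3
```

```text
time_s: 4.32
eef_pos: [0.7047, -0.0331, 0.1077]
eef_rot: [-0.001, 0.375, 0.927, -0.001]
wrist_force: [-0.3, -0.5, 0.7]
opening: -0.002
[ 49.2  29.9 107.7] [-0.3 -0.5  0.7]
90 3 x 33.0 61.0 y 11.0 25.0 [99. 69. 56.]
115 1 x 43.0 43.0 y 33.0 33.0 [84. 83. 86.]
120 1 x 40.0 40.0 y 36.0 36.0 [79. 77. 81.]
125 9 x 37.0 53.0 y 24.0 44.0 [72. 71. 72.]
130 16 x 37.0 55.0 y 26.0 45.0 [57. 58. 60.]
135 18 x 37.0 55.0 y 23.0 44.0 [49. 50. 52.]
140 6 x 37.0 43.0 y 24.0 44.0 [58. 59. 61.]
145 5 x 37.0 41.0 y 22.0 41.0 [67. 68. 70.]
150 8 x 37.0 40.0 y 23.0 38.0 [72. 74. 76.]
155 3 x 38.0 41.0 y 29.0 39.0 [57. 59. 60.]
160 7 x 35.0 42.0 y 25.0 44.0 [55. 58. 60.]
165 13 x 35.0 56.0 y 18.0 45.0 [45. 49. 51.]
170 20 x 36.0 55.0 y 16.0 47.0 [24. 25. 28.]
t 4.37 now [ 49.6  30.1 108.4] F [ 1.1  0.6 -0.3] shift mm [32.6 -0.2 -9.6] turn [-0.001  0.    -0.002]
```

View pics/scene3.png

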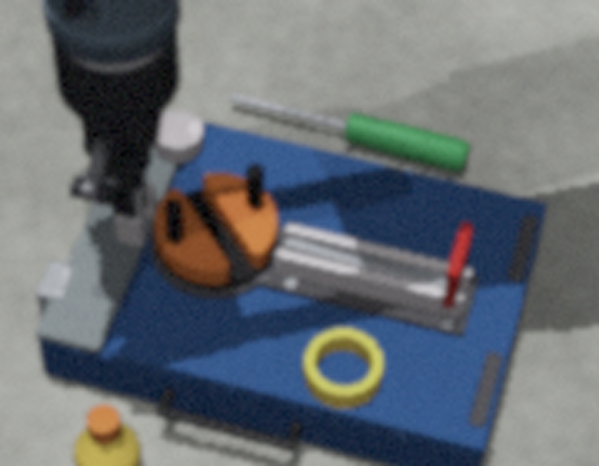

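```bash
python3 -m jog '[[[0,0,5],[0,0,0],0],[[0,0,10],[0,0,0],0],[[0,0,13],[0,0,0],0],[[0,0,13],[0,0,0],0],[[0,0,13],[0,0,0],0]]'
python3 tip.py; python3 look.py 4
```

```text
time_s: 4.88
eef_pos: [0.7053, -0.0333, 0.0955]
eef_rot: [-0.0, 0.375, 0.927, -0.001]
wrist_force: [-0.6, -0.5, 0.7]
opening: 0.001
[49.8 30.2 95.5] [-0.6 -0.5  0.7]
90 2 x 30.0 32.0 y 22.0 27.0 [102.  56.  29.]
105 2 x 41.0 43.0 y 34.0 35.0 [76. 74. 76.]
110 2 x 38.0 50.0 y 35.0 42.0 [64. 64. 68.]
115 14 x 37.0 56.0 y 26.0 44.0 [59. 59. 62.]
120 14 x 38.0 56.0 y 25.0 44.0 [49. 50. 52.]
125 8 x 38.0 46.0 y 25.0 45.0 [55. 55. 57.]
130 8 x 37.0 43.0 y 27.0 44.0 [60. 59. 62.]
135 8 x 37.0 41.0 y 25.0 42.0 [64. 64. 66.]
140 3 x 38.0 39.0 y 24.0 30.0 [79. 78. 81.]
145 7 x 36.0 40.0 y 22.0 41.0 [63. 64. 68.]
150 9 x 35.0 42.0 y 20.0 45.0 [51. 53. 56.]
155 15 x 37.0 57.0 y 18.0 50.0 [35. 37. 39.]
160 20 x 37.0 55.0 y 43.0 51.0 [20. 22. 24.]
165 2 x 40.0 43.0 y 44.0 47.0 [20. 22. 26.]
170 14 x 33.0 53.0 y 21.0 48.0 [29. 32. 34.]
t 4.93 now [50.  30.3 95.9] F [-1.1 -0.8 -0.4] shift mm [ 33.   -0.4 -22.1] turn [-0.001  0.001 -0.002]
```

View pics/scene4.png

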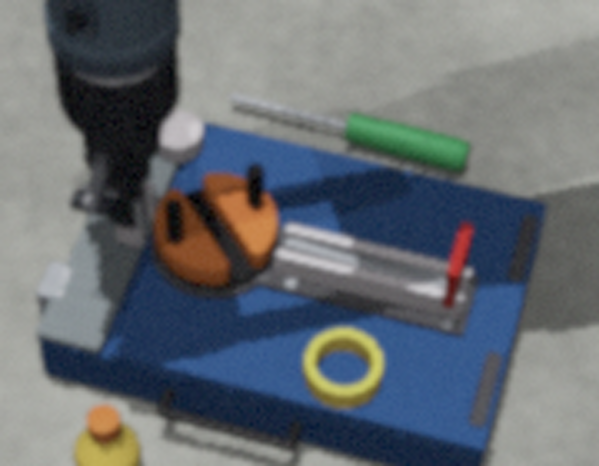

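```bash
python3 -m jog '[[[4,0,0],[0,0,0],0],[[8,0,0],[0,0,0],0],[[11,0,0],[0,0,0],0],[[14,0,0],[0,0,0],0],[[17,0,0],[0,0,0],0],[[20,0,0],[0,0,0],0],[[22,0,0],[0,0,0],0],[[24,0,0],[0,0,0],0],[[26,0,0],[0,0,0],0],[[28,0,0],[0,0,0],0],[[28,0,0],[0,0,0],0]]'
python3 look.py 5
```

```text
time_s: 5.95
eef_pos: [0.6895, -0.0137, 0.0978]
eef_rot: [0.005, 0.375, 0.927, 0.001]
wrist_force: [7.7, -0.5, -2.1]
opening: -0.002
t 5.95 now [24.9 33.3 97.8] F [ 7.7 -0.5 -2.1] shift mm [  7.7  -3.2 -20.3] turn [ 0.005  0.009 -0.002]
```

View pics/scene5.png

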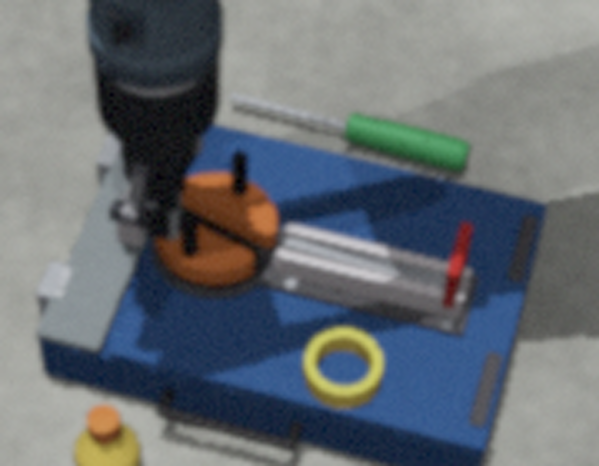

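View pics/top5.png

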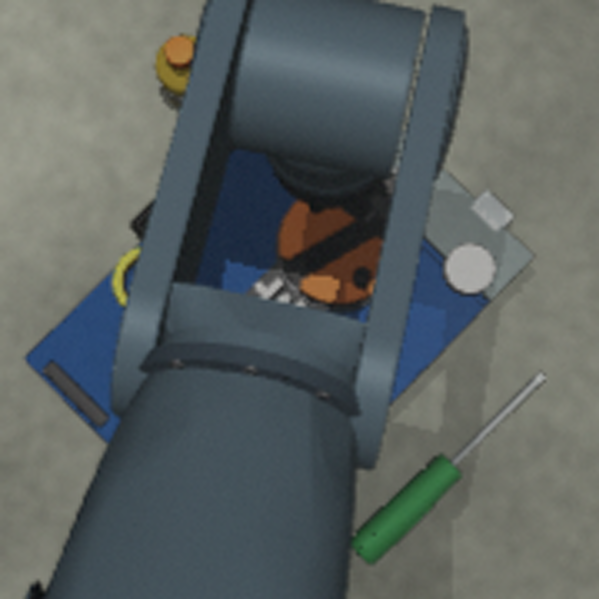

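```bash
cat > ang.py <<'E'
import sys
from h import *; from w import *
z=load("scene"); u,v=float(sys.argv[1]),float(sys.argv[2])
P=ray(z,230+(u+.5)/3.33-.5,180+(v+.5)/3.33-.5,.126); q=incase(P); print("stud a case",q.round(1),"r",np.hypot(*q[:2]).round(1),"theta",np.arctan2(q[1],q[0])%(2*np.pi)-np.pi/2)
E
python3 ang.py 240 157; python3 ang.py 255 170
python3 -m jog '[[[2,-1,0],[0,0,0],0],[[4,-1,0],[0,0,0],0],[[6,-1,0],[0,0,0],0],[[8,-1,0],[0,0,0],0],[[9,-1,0],[0,0,0],0],[[9,-1,0],[0,0,0],0]]'
python3 look.py 6
```

```text
stud a case [ -8.4 -29.9 126. ] r 31.0 theta 2.866909823602965
stud a case [-21.4 -22.2 126. ] r 30.9 theta 2.374128140785367
time_s: 6.55
eef_pos: [0.6827, -0.0085, 0.0986]
eef_rot: [0.006, 0.375, 0.927, 0.001]
wrist_force: [4.6, -0.5, 0.6]
opening: 0.003
t 6.55 now [16.4 32.4 98.6] F [ 4.6 -0.5  0.6] shift mm [ -0.8  -2.3 -19.4] turn [ 0.006  0.011 -0.002]
```

View pics/scene6.png

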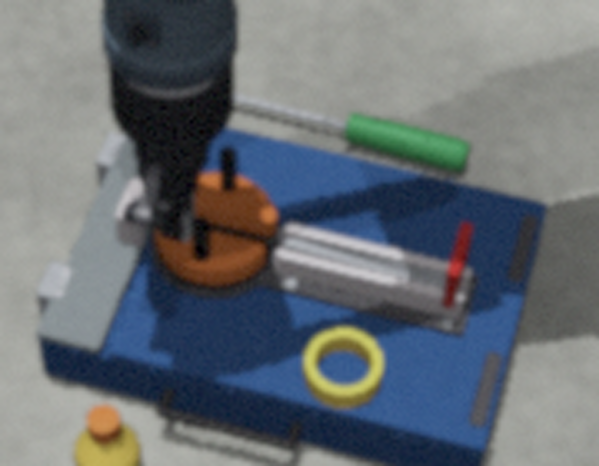

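View pics/top6.png

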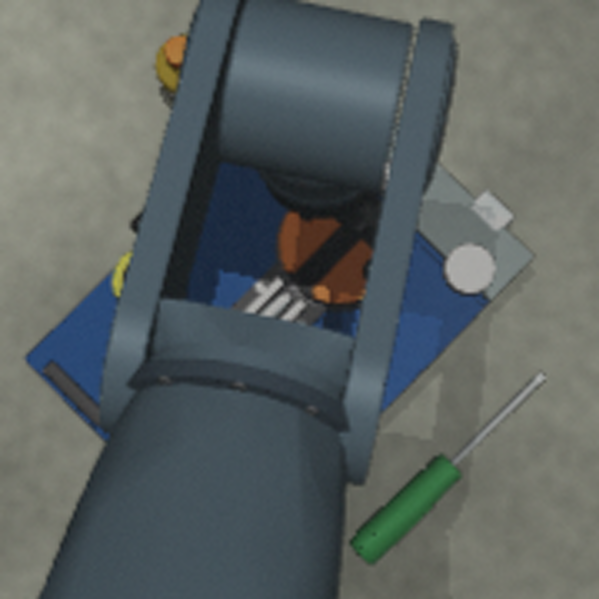

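```bash
python3 ang.py 228 153; python3 ang.py 228 151;python3 - <<'E'
import cv2
for n,b in(("scene",(150,130,140,150)),("top",(230,180,160,140))):
    im=cv2.imread(f"pics/{n}6.png")[b[1]:b[1]+b[3],b[0]:b[0]+b[2]]
    cv2.imwrite(f"pics/{n}6c.png",cv2.resize(cv2.convertScaleAbs(im,alpha=1.8),None,fx=4,fy=4,interpolation=cv2.INTER_CUBIC))
E
```

```text
stud a case [  0.4 -30.8 126. ] r 30.8 theta 3.154287616782165
stud a case [  0.9 -32.4 126. ] r 32.4 theta 3.1698923534988053
```

View pics/top6c.png

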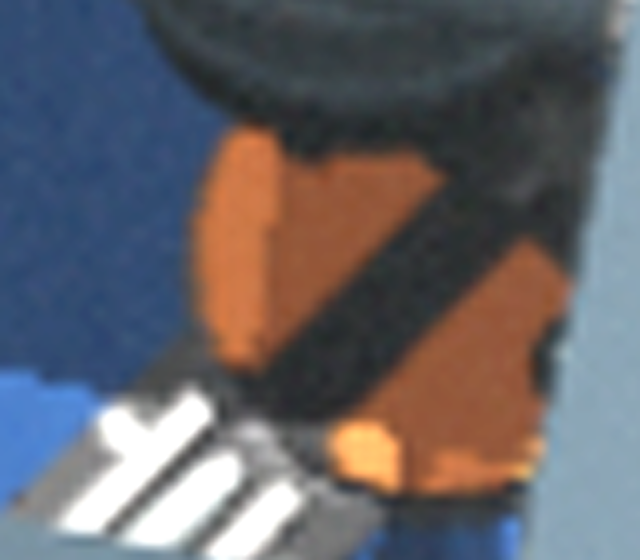

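View pics/scene6c.png

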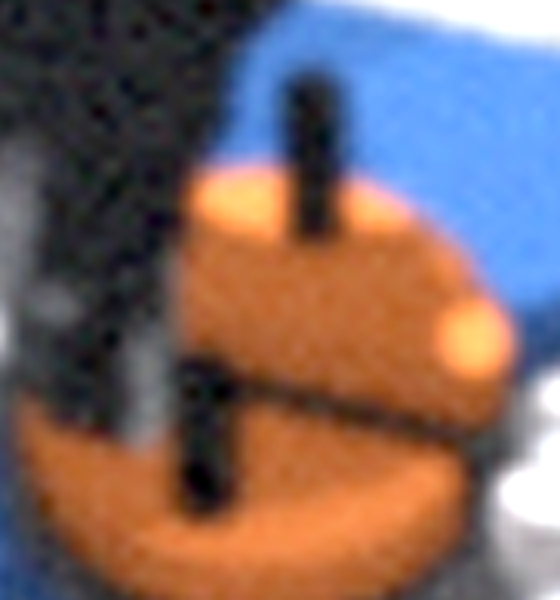

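```bash
python3 -m jog '[[[-5,0,0],[0,0,0],0],[[-12,0,0],[0,0,0],0],[[-16,0,-20],[0,0,0],0],[[-16,0,-50],[0,0,0],0],[[-16,0,-80],[0,0,0],0],[[-16,0,-80],[0,0,0],0],[[20,-5,-80],[0,0,0],0],[[55,-10,-80],[0,0,0],0],[[90,-15,-80],[0,0,0],0],[[125,-22,-80],[0,0,0],0],[[160,-28,-80],[0,0,0],0],[[190,-32,-80],[0,0,0],0],[[212,-32,-80],[0,0,0],0],[[212,-32,-80],[0,0,0],0],[[212,-32,-80],[0,0,0],0]]'
python3 look.py 7; python3 -c "
from w import *
goal(-196,0,105)"
```

```text
time_s: 7.9
eef_pos: [0.5067, 0.1164, 0.1764]
eef_rot: [0.006, 0.374, 0.927, 0.001]
wrist_force: [0.1, -0.4, -0.3]
opening: -0.004
t 7.9 now [-197.1    0.4  176.4] F [ 0.1 -0.4 -0.3] shift mm [-213.5   29.4   60.9] turn [ 0.006  0.011 -0.   ]
t 8.0 now [-195.5    0.5  176.5] F [ 0.2 -0.3  0.6] shift mm [ 1.2 -0.9 71.5] turn [ 0.006  0.011 -0.002]
```

View pics/scene7.png

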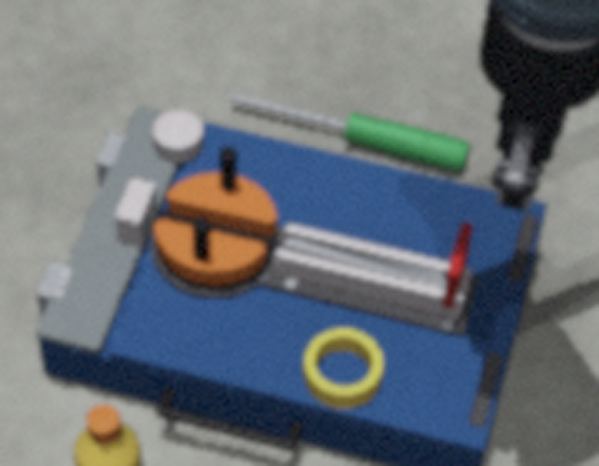

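View pics/top7.png

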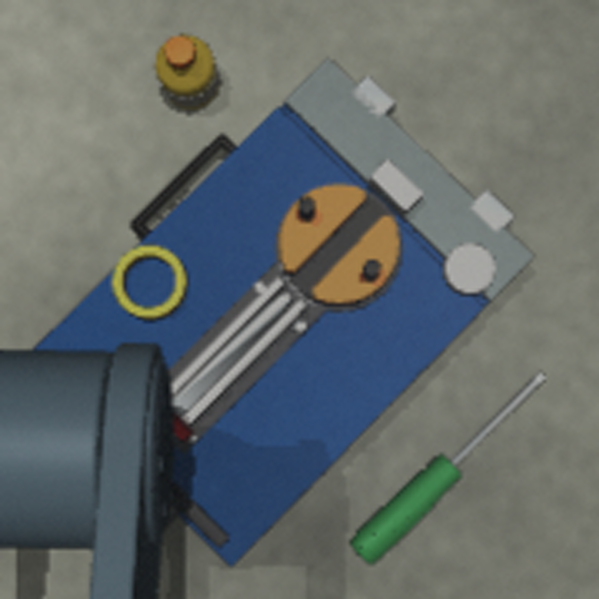

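```bash
python3 - <<'E'
from h import *
z=load("top");f=lambda u,v:(215+(u+.5)/3.33-.5,165+(v+.5)/3.33-.5)
p=np.load("top7.npy")
g=p[...].max(2).astype(np.uint8)
out=[]
for cu,cv in((306,207),(371,270)):
    u,v=f(cu,cv);u0,v0=int(u),int(v);w=255-g[v0-4:v0+5,u0-4:u0+5].astype(float);w=np.clip(w-195,0,None)
    yy,xx=np.mgrid[v0-4:v0+5,u0-4:u0+5];uu,vv=(w*xx).sum()/w.sum(),(w*yy).sum()/w.sum();print(u,v,uu,vv)
    out.append((ray(z,u,v,.126),ray(z,uu,vv,.124)))
for k in(0,1):
    d=out[0][k]-out[1][k];print(np.linalg.norm(d),"theta off",np.arctan2(d[1],d[0])-np.pi/2+.766)
E
python3 -m jog '[[[0,0,20],[-0.0,0.01,0],0],[[0,0,40],[0,0.01,0],0],[[0,0,60],[0,0.01,0],0],[[0,0,76],[0,0.01,0],0],[[0,0,76],[0,0.01,0],0],[[0,0,76],[0,0.01,0],0]]'
python3 tip.py
```

```text
306.54204204204206 226.81231231231232 306.44166666666666 228.7
326.0615615615616 245.73123123123122 325.31060606060606 247.17424242424244
0.06165552606170545 theta off 0.007953666933647408
0.059976673553834965 theta off 0.0031308836219918756
time_s: 8.5
eef_pos: [0.5089, 0.1143, 0.0997]
eef_rot: [0.001, 0.375, 0.927, 0.002]
wrist_force: [0.7, -0.4, 0.7]
opening: 0.0
[-194.1    0.4   99.7] [ 0.7 -0.4  0.7]
115 9 x -205.0 -185.0 y 5.0 12.0 [48. 51. 60.]
120 9 x -206.0 -185.0 y 3.0 14.0 [30. 33. 41.]
125 8 x -201.0 -188.0 y 12.0 16.0 [32. 34. 38.]
130 4 x -206.0 -192.0 y -3.0 16.0 [28. 30. 34.]
155 2 x -208.0 -206.0 y 12.0 13.0 [36. 34. 36.]
160 9 x -207.0 -184.0 y 9.0 15.0 [48. 49. 51.]
165 8 x -205.0 -183.0 y 11.0 17.0 [36. 39. 44.]
170 7 x -208.0 -185.0 y 14.0 16.0 [40. 40. 43.]
```

```bash
python3 -m jog '[[[0,0,6],[0,0,0],0],[[0,0,6],[0,0,0],0],[[-4,0,6],[0,0,0],0],[[-8,0,6],[0,0,0],0],[[-11,0,6],[0,0,0],0],[[-14,0,6],[0,0,0],0],[[-17,0,6],[0,0,0],0],[[-20,0,6],[0,0,0],0],[[-22,0,6],[0,0,0],0],[[-24,0,6],[0,0,0],0],[[-26,0,6],[0,0,0],0],[[-26,0,6],[0,0,0],0]]'
python3 look.py 8
```

```text
time_s: 9.55
eef_pos: [0.5287, 0.0961, 0.0948]
eef_rot: [0.002, 0.375, 0.927, 0.002]
wrist_force: [-0.3, 1.6, 1.1]
opening: -0.0
t 9.55 now [-167.2    1.    94.8] F [-0.3  1.6  1.1] shift mm [-184.1   29.8  -22.7] turn [ 0.006  0.002 -0.003]
```

View pics/scene8.png

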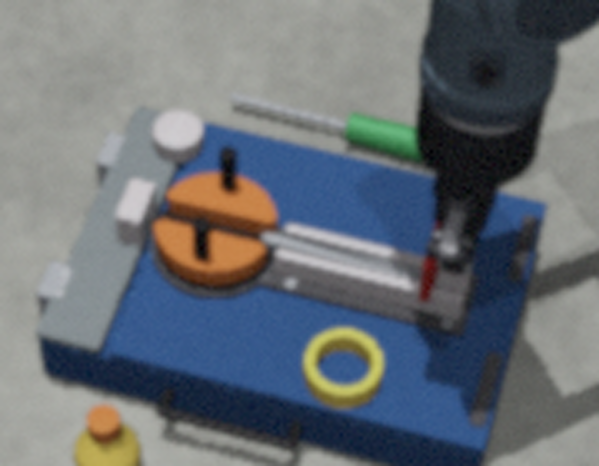

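```bash
python3 -m jog '[[[-3,-1,0],[0,0,0],0],[[-6,-1,0],[0,0,0],0],[[-9,-1,0],[0,0,0],0],[[-12,-1,0],[0,0,0],0],[[-15,-1,0],[0,0,0],0],[[-18,-1,0],[0,0,0],0],[[-21,-1,0],[0,0,0],0],[[-24,-1,0],[0,0,0],0],[[-27,-1,0],[0,0,0],0],[[-30,-1,0],[0,0,0],0],[[-33,-1,0],[0,0,0],0],[[-36,-1,0],[0,0,0],0],[[-39,-1,0],[0,0,0],0],[[-39,-1,0],[0,0,0],0]]'
python3 look.py 9
```

```text
time_s: 10.82
eef_pos: [0.5563, 0.0675, 0.0947]
eef_rot: [0.002, 0.375, 0.927, 0.002]
wrist_force: [-0.7, 1.5, 0.7]
opening: 0.002
t 10.82 now [-127.5   -0.5   94.7] F [-0.7  1.5  0.7] shift mm [-144.4   31.2  -22.8] turn [ 0.005  0.002 -0.004]
```

View pics/scene9.png

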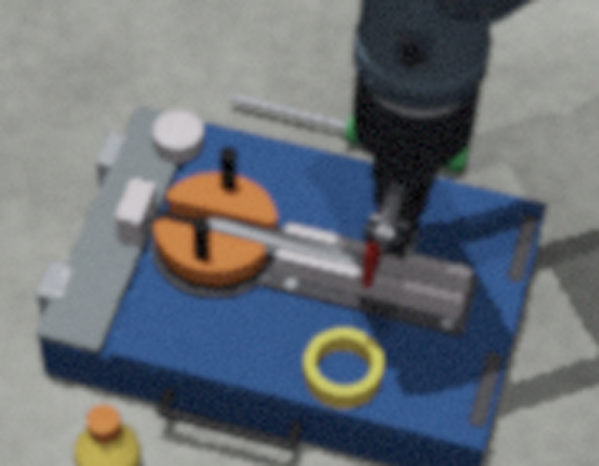

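```bash
python3 -m jog '[[[-3,0,0],[0,0,0],0],[[-6,0,0],[0,0,0],0],[[-9,0,0],[0,0,0],0],[[-12,0,0],[0,0,0],0],[[-15,0,0],[0,0,0],0],[[-18,0,0],[0,0,0],0],[[-21,0,0],[0,0,0],0],[[-24,0,0],[0,0,0],0],[[-27,0,0],[0,0,0],0],[[-30,0,0],[0,0,0],0],[[-33,0,0],[0,0,0],0],[[-36,0,0],[0,0,0],0],[[-39,0,0],[0,0,0],0],[[-42,0,0],[0,0,0],0],[[-45,0,0],[0,0,0],0],[[-47,0,0],[0,0,0],0],[[-49,0,0],[0,0,0],0],[[-49,0,0],[0,0,0],0]]'
python3 look.py 10
```

```text
time_s: 12.42
eef_pos: [0.5917, 0.0328, 0.0949]
eef_rot: [0.002, 0.375, 0.927, 0.002]
wrist_force: [-1.0, 3.3, -1.8]
opening: -0.0
t 12.42 now [-77.9  -0.9  94.9] F [-1.   3.3 -1.8] shift mm [-94.9  31.4 -22.6] turn [ 0.005  0.003 -0.004]
```

View pics/scene10.png

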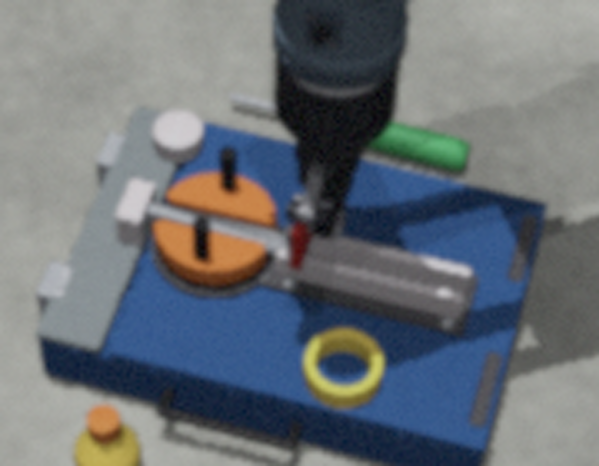

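Nose is in the keeper; now the last ~7 mm up to the stop, gently.

```bash
python3 -m jog '[[[-2,0,0],[0,0,0],0],[[-4,0,0],[0,0,0],0],[[-6,0,0],[0,0,0],0],[[-7,0,0],[0,0,0],0],[[-7,0,0],[0,0,0],0]]'
python3 -c "
from w import *
goal(-71,0,95)"
python3 -m jog '[[[-1,0,0],[0,0,0],0],[[-2,0,0],[0,0,0],0],[[-3,0,0],[0,0,0],0],[[-3,0,0],[0,0,0],0]]'
python3 -c "
from w import *
goal(-71,0,95)"
```

```text
time_s: 12.93
eef_pos: [0.5965, 0.028, 0.095]
eef_rot: [0.002, 0.375, 0.927, 0.001]
wrist_force: [-1.9, 4.4, 1.3]
opening: -0.001
t 12.93 now [-71.1  -1.1  95. ] F [-1.9  4.4  1.3] shift mm [-0.1  1.1  0. ] turn [ 0.004  0.003 -0.004]
time_s: 13.27
eef_pos: [0.5965, 0.0279, 0.095]
eef_rot: [-0.001, 0.375, 0.927, 0.002]
wrist_force: [-10.6, 11.6, 8.5]
opening: 0.003
t 13.27 now [-71.1  -1.2  95. ] F [-10.6  11.6   8.5] shift mm [-0.1  1.2 -0. ] turn [ 0.003 -0.003 -0.003]
```

The bar is at its stop: the force rose to about 16 N with no further travel. Now I'll back off and lift clear.

```bash
python3 -m jog '[[[4,0,0],[0,0,0],0],[[12,0,0],[0,0,0],0],[[25,0,0],[0,0,0],0],[[30,0,-25],[0,0,0],0],[[30,0,-60],[0,0,0],0],[[30,0,-100],[0,0,0],0],[[65,0,-120],[0,0,0],0],[[105,0,-120],[0,0,0],0],[[145,0,-120],[0,0,0],0],[[180,0,-120],[0,0,0],0],[[180,0,-120],[0,0,0],0],[[180,0,-120],[0,0,0],0]]'
python3 look.py 11
```

```text
time_s: 14.27
eef_pos: [0.4659, 0.1538, 0.2159]
eef_rot: [0.0, 0.374, 0.928, 0.002]
wrist_force: [1.0, -0.2, 1.0]
opening: 0.002
t 14.27 now [-252.4   -1.   215.9] F [ 1.  -0.2  1. ] shift mm [-269.5   30.7   97.7] turn [ 0.004 -0.001 -0.   ]
```

View pics/scene11.png

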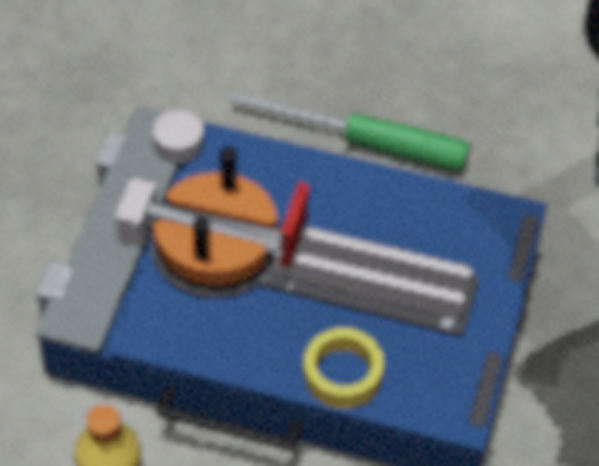

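View pics/top11.png

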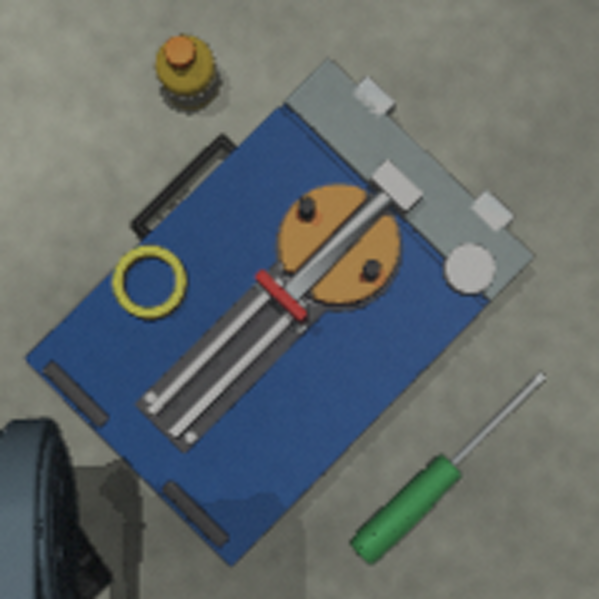

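```bash
python3 - <<'E'
from h import *; from w import incase
z=load("top");hs=[]
for p in(z['p'],np.load("top11.npy")):
    hsv=cv2.cvtColor(p,cv2.COLOR_RGB2HSV);m=cv2.inRange(hsv,(0,150,60),(6,255,255))|cv2.inRange(hsv,(172,150,60),(180,255,255))
    m[:230]=0;m[310:]=0;m[:,:240]=0;m[:,:][:,330:]=0
    y,x=np.nonzero(m);print(incase(ray(z,x.mean(),y.mean(),.122)).round(1))
from bench import hand_in
hand_in()
E
```

```text
[-167.6   -1.1  122. ]
[-56.   -0.3 122. ]
the job is handed in; nothing more can be done
```

The case is locked as far as my checks show, and I handed the job in at about 14 s of the 43 s allowed; the hand-in gave no verdict.

**What I did:** I pushed stud_b with the shut fingertips, turning the disc from about 2.38 rad to about π. I then pushed the red tab along the bar's line in gentle steps until the bar stopped.

**Last checks:**
- **Slot:** before the push it was within about 0.01 rad of the bar's line.
- **Bar:** the last 3 mm commanded produced no movement, and the force rose to about 16 N, so it was at its stop. The tab centre measured 56 mm before the disc's axis, which is what full travel (0.115 m) should give. The wrist force I read while the bar was going through the slot was only about 2–4 N.
- **Bystanders:** in the last close-up pictures the tape, tin, glue and screwdriver stand where they did. The can, jar and carton lie outside those pictures, so I didn't check them again, but the arm did not work near them.
- **Arm:** it is clear of the case.

**What disagreed:** the first push passed over the stud without turning the disc. The shut fingertips sit roughly 10 mm behind the TCP, while `tip_extent` puts them 14 mm ahead. I measured the tip height from the depth image, went lower, and the second push worked.

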